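# Snap the hairpin clip onto the clevis pin

### The arm

A 6-joint arm with a two-finger parallel gripper is mounted at the origin on a cart in front of the work surface, level with it; the furniture and walls round the work are solid. World frame = base frame: x ahead of the robot, y to its left, z up, the work surface at z = 0. Lengths are in mm, angles in degrees, forces in N, time in s.
With the tool pointing down it reaches from about 325 to 925 mm from the base axis. Payload 3.1 kg.
Tool frame: the origin (TCP) lies at the very end of the fingers, on their centre line; the grasp point (between the pads) lies grasp_offset behind it (grasp_offset is the distance from the TCP to the grasp point, in mm); z points along the fingers, y is the line along which they close (so a half turn about z gives the same grasp; the last joint's range is limited). The gripper opens to 85 mm and grips with 20 to 120 N. Pads are 22 mm wide; open, the fingers measure 114 mm over their backs; the gripper's body (76 mm by 85 mm) begins 54 mm behind the grasp point. The pads swing forward as they close: fully open they stand 13 mm farther back than shut.
Start: joints at [-69.798, 12.427, 92.441, -0, 75.132, -6.429], TCP at [280.174, -558.696, 231.3] pointing down, gripper open.
Joint ranges: [-157.48, 157.48], [-44.54, 120.13], [17.64, 146.25], [-64.5, 244.5], [7.68, 150.69], [-147.95, 147.95]. Speed limits (degrees/s): [159.86, 159.86, 180, 180, 180, 180].

### API

Orientations are given as [roll, pitch, yaw] about the fixed x, y, z axes, in that order (R = Rz(yaw) Ry(pitch) Rx(roll)).
In Python, from station import * gives the robot as it stands. Calls block until the motion is done:
- goto(position, orientation): joint-space move of the TCP to a pose.
- move_l(position, attitude=None, speed=150): straight line of the TCP; attitude=None keeps the orientation; speed is the mean speed in mm/s.
- move_j(angles): joint-space move.
- grip(opening, squeeze=None): finger opening in mm; squeeze is the grip in N (None keeps the last); returns when the fingers have stopped.
- wait(seconds).
- solve_ik(position, orientation): joint angles nearest the present ones, or None.
- get_obs(): the state.
- get_image(name): name is "scene" or "top"; returns the picture (420x560x3 uint8, red, green, blue); there is no depth.
- get_calibration(name): a dict with "fx", "fy", "cx", "cy" (pixels), "D" ([k1, k2, p1, p2, k3] as OpenCV has them; the pictures are not rectified), "R" (3x3) and "t" (3): a world point X has camera coordinates R X + t. Camera axes: x right, y down, z forward; pixel columns grow to the right and rows downward; lengths in mm; the calibration is good to about 2 mm. A picture is of the moment at which its call begins. get_calibration takes no time and is no camera call.
A pose or a line that the arm cannot do raises Unreachable and nothing moves.
- sign_off(): hands the job in; it is judged then, once.
Trained networks look in the newest picture that a camera, given by its name, has taken for a name from the list of things; names that differ only in an ending like _2 or _b are one class to them, and where a whole thing is asked for, a point or a joint stands for the part that bears it (a point fixed in the world has none). Each returns a list of dicts, best first, with "score" (0 to 1); they miss things now and then, are a little off and sometimes report something else, mostly with a low value. They report only what shows in the picture. A call takes as long as a camera call. They do not tell look-alikes from the thing itself.
- spot_in(name, camera): "extent" ([centre column, centre row, width, height] in pixels, round what is visible of it).
- regions_of(name, camera): "region" (420x560 bool, what is visible of it) and "extent" ([centre column, centre row, width, height] in pixels, round what is visible of it).
The state is a dict: "t": time; "joint_pos": joint angles; "qvel": joint speeds; "effort": joint torques, N m; "tcp_pos": TCP position; "ee_rot": TCP orientation; "wrist_force": force on the tool from outside, world axes, zero at the start; "moment": the same for the moment, N m; "grip_width": finger opening in mm; "grip_force": force on a finger pad.
Only numpy, scipy, OpenCV 4.12 (cv2) and the standard library are available. Lean on these libraries where they do the work, as an engineer would, in place of code of your own. Each camera call takes 0.05 s, during which the arm holds its last target. There are 200 camera calls.

### The job

Secure the clevis pin of the hose bracket: take the larger of the two hairpin spring clips out of the wooden rack by its black grip and press it straight down over the bare neck at the pin's end, until its legs have snapped shut under the neck and the clip sits fully home and upright; then let go. Press gently, never with more than 25 N, and leave the smaller clip and the other things where they are.

Things in the scene. Friction and masses are not known exactly. Their poses are not given: they have to be found in the camera images.
- clip: Larger clip, standing legs down. Origin: centre of its seat for the neck, z up, two legs side by side along x, y through its 10 mm thickness; half turn about z is the same. Black grip 22 (x) x 14 (y) mm from z +20 to +62; steel crown 31 mm wide, flat underside at z +8, lies on the neck when home. Legs flare to 27 mm apart inside at their feet, z -22.5; bumps at z -7 leave an 8 mm throat. 70 g
- clip_leg_a (a joint): Spring hinge of the clip's +x leg, rad: about 0 when free, grows as the leg is spread; about 0.11 as the bumps pass the neck, about 0.03 when snapped home
- clip_leg_b (a joint): The same for the clip's -x leg
- small_clip: Smaller clip of the same shape, 19 mm wide at the crown, black grip 16 x 12 mm, top 46 mm above its origin: too small for this pin, stays in the rack
- clip_rack: Wooden rack, 150 (x) x 46 (y) x 34 mm, fixed, origin at the centre of its underside, z up. Two open pockets 44 x 16 mm at x -37.5 and +37.5 mm, floor at z 6 mm: one clip stands in each, the larger in either; the larger clip's origin is 28.5 mm above the rack's origin, clip and rack axes parallel
- bracket: Steel foot with two upright slotted aluminium cheeks (113 mm high, outer face y +4 mm), fixed, origin on the worktop, z up. A 16 mm pin lies along y. Its neck, bare from y +36 to +52 mm (middle y +44, x 0), lies between a 26 mm sleeve and a 26 mm end disc. The pin is clamped at any height in the slots: its axis is 54 to 90 mm above the origin; the height is not measured, feel for it
- neck_plumb (a point): Point on the worktop straight below the middle of the pin's neck, in the bracket's frame at (0, 44, 0) mm. Pressing down, the clip first touches the neck about 15 mm above home; 6 to 11 N spread the legs; the bumps pass 6 mm above home, and the clip then pulls itself down until the crown stops hard on the neck, its origin on the pin's axis: a sharp rise past 12 N says home
- tin: Bystander: small round black tin with brass wool, 60 mm across, 26 mm high, standing near the bracket; origin under its centre
- driver: Bystander: fine screwdriver with a yellow handle, 130 mm long along its y, 16 mm thick, lying beside the vice
Mind the look-alikes: they are no part of the job. Leave any orange or yellow look-alike of the clip alone.

How it is judged (in metres and radians):
On the way, in this order (a step that is already met when the one before it is completed fails the run):
1. the larger clip is lifted out of the rack (z of clip in the frame of clip_rack above 0.065 m), for 0.1 s.
2. the neck spreads both legs of the clip (value of joint each of clip_leg_a, clip_leg_b above 0.065 rad and horizontal distance between clip and neck_plumb below 0.008 m), for 0.02 s.
3. the clip is snapped home on the neck of the pin (x of clip in the frame of bracket between -0.004 and 0.004 m and y of clip in the frame of bracket between 0.038 and 0.05 m and z of clip in the frame of bracket between 0.049 and 0.095 m and angle between clip's own z axis and vertical below 0.15 rad and angle between the y axis of clip and the y axis of bracket, either way round below 0.2 rad and value of joint clip_leg_a between 0.002 and 0.06 rad and value of joint clip_leg_b between 0.002 and 0.06 rad), for 0.1 s.
At the end, for the whole second after the job is handed in: The larger clip hangs on the pin at rest and let go: its middle within 6 mm of the neck's middle along the pin and 4 mm across, upright within 9 degrees, in line with the pin within 11 degrees, its origin 49 to 95 mm high, both legs snapped shut under the neck (leg joints 0.002 to 0.06 rad) (all of step 3 and linear speed of clip below 0.02 m/s and contact force between clip and bracket above 0.2 N); the robot touches nothing.
It fails at once if the clip is pressed on the bracket or its pin with much more than 25 N (over 45 N with the squeeze of its own legs counted) (contact force between clip and bracket above 45 N).
It fails at once if the smaller clip is moved by more than 25 mm (distance of small_clip from where it was at the start of the episode above 0.025 m).
It fails at once if a bystander is moved by more than 25 mm (distance of any of tin, driver from where it was at the start of the episode above 0.025 m).
It also fails if it takes over 51 s, if anything falls off the work surface, if the arm or the gripper's body presses on something with over 40 N, if the wrist force passes 120 N, or if a joint passes its speed limit or range.

## Working session

There is one attempt and no reset: what is moved stays moved. The work goes in short steps, each a Python script; the robot and the scene stay as the last script left them, time stands still between calls to the robot, and variables do not carry over. Pictures are saved under pics/ and viewed, at most 10 in all, crops included, and the job is handed in when it is done.

```bash
mkdir -p pics; ls; python3 - <<'E'
from station import *
import cv2,numpy as np
np.set_printoptions(precision=4,suppress=True)
o=get_obs();print(o)
for c in("scene","top"):
    im=get_image(c);cv2.imwrite(f"pics/{c}0.png",im[:,:,::-1])
    k=get_calibration(c);print(c,k)
    for n in("clip","small_clip","clip_rack","bracket","tin","driver"):
        for d in spot_in(n,c)[:4]:print(n,round(d["score"],2),np.round(d["extent"],1))
E
```

```text
pics
{'t': 0.0, 'joint_pos': array([-69.7987,  12.4781,  92.5299,  -0.0001,  75.1316,  -6.4301]), 'qvel': array([-0.05  , -0.0137,  0.0129, -0.1252,  0.0246,  0.0001]), 'effort': array([  0.0007, -39.6836, -30.3854,  -0.0001,   0.0098,   0.    ]), 'tcp_pos': array([ 279.874 , -557.9112,  229.9405]), 'ee_rot': array([-179.8613,   -0.0155,   26.6314]), 'wrist_force': array([ 0.0652, -0.3779, -0.1837]), 'moment': array([-0.0346, -0.0391, -0.0876]), 'grip_force': 0.0, 'grip_width': 85.68507687893418}
scene {'fx': 434.70859417719373, 'fy': 434.70859417719373, 'cx': 279.2116118526066, 'cy': 209.14928292171015, 'D': array([0.0264, 0.    , 0.    , 0.    , 0.    ]), 'R': array([[-0.8512, -0.5244, -0.0218],
       [-0.2425,  0.4297, -0.8698],
       [ 0.4655, -0.7351, -0.493 ]]), 't': array([425.3325, 163.8575, 940.3694])}
clip 0.77 [191.4 276.   17.1  27.2]
clip 0.72 [164.7 308.    5.4  45.3]
clip 0.61 [140.7 291.5  24.3  41.3]
small_clip 0.6 [220.8 296.9   8.7  21.6]
clip_rack 0.67 [207.6 302.1  63.9  41.8]
bracket 0.72 [345.5 175.7  33.7  43. ]
tin 0.57 [306.9 171.6  19.2  15.3]
driver 0.57 [209.4 300.6  67.6  43.9]
top {'fx': 440.4604206627733, 'fy': 440.4604206627733, 'cx': 280.8159954475406, 'cy': 211.73953938983712, 'D': array([-0.086,  0.   ,  0.   ,  0.   ,  0.   ]), 'R': array([[-0.1122, -0.9937, -0.0055],
       [-0.9682,  0.1106, -0.2244],
       [ 0.2235, -0.0199, -0.9745]]), 't': array([ 101.9852,  497.9081, 1248.2268])}
clip 0.61 [183.2 226.3   7.7  12. ]
small_clip 0.46 [184.9 249.6   9.6  10.5]
clip_rack 0.94 [185.4 239.5  15.2  50.6]
bracket 0.62 [388.6 226.4  37.5  31.8]
```

```bash
python3 - <<'E'
import cv2,numpy as np
s=cv2.imread("pics/scene0.png");t=cv2.imread("pics/top0.png")
cv2.imwrite("pics/a.png",cv2.resize(s[110:360,100:400],(720,600),interpolation=cv2.INTER_CUBIC))
a=cv2.resize(t[190:290,140:230],(405,450),interpolation=cv2.INTER_CUBIC)  #4.5x
b=cv2.resize(t[180:280,345:435],(395,450),interpolation=cv2.INTER_CUBIC)
cv2.imwrite("pics/b.png",np.hstack([a,b]))
E
```

```text
(no output)
```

View pics/scene0.png

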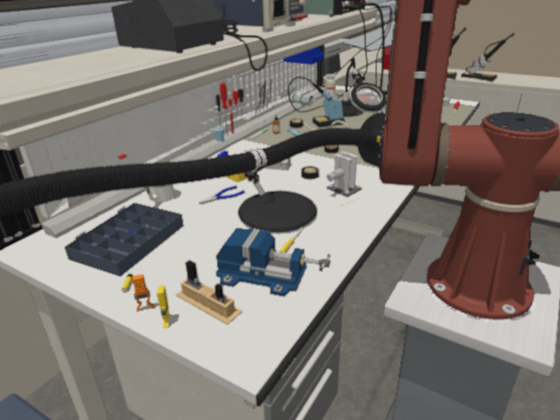

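View pics/a.png

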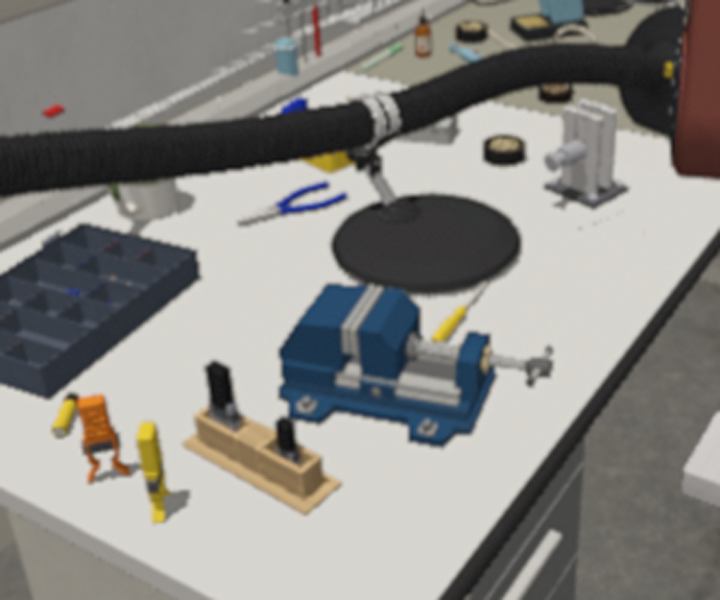

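View pics/b.png

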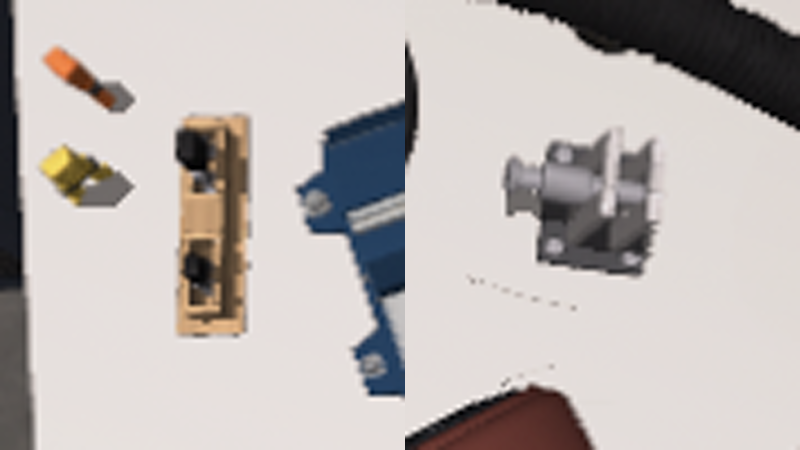

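View pics/top0.png

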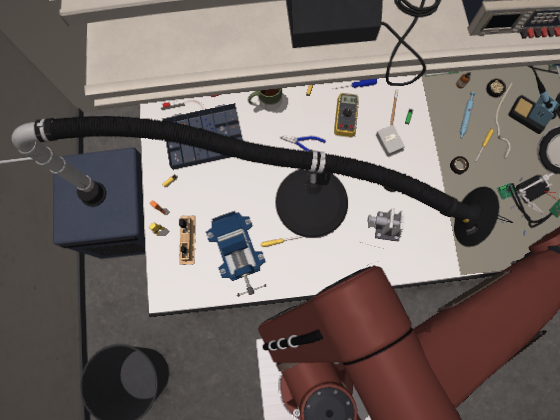

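The candidates in the scene view are:
- large black clip in the rack, (191,275)
- small black clip, (220,295)
- orange look-alike, (140,291)
- yellow look-alike, (164,308)

The target is the larger black one in the rack. In the top view it is at (183,224) and the small one at (185,249). The bracket pin points left in the top view, with its neck near (373,221). A hose runs overhead. Next I'll triangulate these.

```bash
cat > h.py <<'E'
import cv2,numpy as np
from station import *
np.set_printoptions(precision=3,suppress=True)
K={c:get_calibration(c) for c in("scene","top")}
def M(c):k=K[c];return np.array([[k["fx"],0,k["cx"]],[0,k["fy"],k["cy"]],[0,0,1.]])
def und(c,p):return cv2.undistortPoints(np.array(p,float).reshape(-1,1,2),M(c),K[c]["D"]).reshape(-1,2)
def P(c):return np.c_[K[c]["R"],K[c]["t"]]
def tri(ps,pt):
    X=cv2.triangulatePoints(P("scene"),P("top"),und("scene",ps).T,und("top",pt).T);X=(X[:3]/X[3]).T
    return X,[np.linalg.norm(proj("scene",X)-np.reshape(ps,(-1,2)),axis=1),np.linalg.norm(proj("top",X)-np.reshape(pt,(-1,2)),axis=1)]
def proj(c,X):
    return cv2.projectPoints(np.array(X,float).reshape(-1,1,3),cv2.Rodrigues(K[c]["R"])[0],K[c]["t"],M(c),K[c]["D"])[0].reshape(-1,2)
def onz(c,p,z):
    r=np.c_[und(c,p),np.ones(len(np.reshape(p,(-1,2))))]@K[c]["R"];C=-K[c]["R"].T@K[c]["t"]
    return C+r*((z-C[2])/r[:,2])[:,None]
E
python3 - <<'E'
from h import *
S=cv2.imread("pics/scene0.png");T=cv2.imread("pics/top0.png")
def blob(im,x0,x1,y0,y1):
    g=im[y0:y1,x0:x1].max(2).astype(float)
    w=np.clip((85-g)/60,0,1)   # soft dark weight
    n,l,st,ce=cv2.connectedComponentsWithStats((g<75).astype(np.uint8))
    i=1+np.argmax(st[1:,4]);m=cv2.dilate((l==i).astype(np.uint8),np.ones((3,3)))
    w*=m;yy,xx=np.mgrid[y0:y1,x0:x1];return [(w*xx).sum()/w.sum(),(w*yy).sum()/w.sum()],st[i]
bs=[blob(S,182,200,258,288),blob(S,212,228,282,304)];bt=[blob(T,176,190,214,232),blob(T,178,192,242,258)]
print(bs,bt)
X,e=tri([b[0] for b in bs],[b[0] for b in bt]);print(X,e)
d=X[1]-X[0];print("dist",np.hypot(*d[:2]),"yaw",np.degrees(np.arctan2(d[1],d[0])))
print("rack right base corners z=3", onz("top",[[195.2,216],[194.2,264]],3), "top-left z34",onz("top",[[179.8,218],[179.6,264]],34))
print("hose",tri([[258,157],[375,138]],[[318,160],[475,215]]))
def up(im,x0,y0,w,h,f):return cv2.resize(im[y0:y0+h,x0:x0+w],None,fx=f,fy=f,interpolation=cv2.INTER_CUBIC)
cv2.imwrite("pics/c.png",np.hstack([up(S,322,146,40,56,10),up(T,362,200,40,56,10)]))
cv2.imwrite("pics/d.png",np.hstack([up(S,175,258,70,62,5.5),up(T,168,208,36,62,5.5)]))
for n in("neck_plumb","bracket"):
  get_image("top");
  for d in regions_of(n,"top")[:2]:print(n,d["score"],d["extent"])
E
```

```text
[([np.float64(191.3695054945055), np.float64(271.6177884615385)], array([  4,   3,  14,  25, 184], dtype=int32)), ([np.float64(218.97171717171713), np.float64(292.03616161616156)], array([  3,   1,  10,  19, 105], dtype=int32))] [([np.float64(182.91511851377322), np.float64(223.59609224855862)], array([ 3,  5,  8, 13, 68], dtype=int32)), ([np.float64(183.5470125057897), np.float64(249.88976377952756)], array([ 3,  2,  6, 14, 50], dtype=int32))]
[[502.003 335.76   66.536]
 [426.764 342.438  49.519]] [array([0.478, 0.423]), array([0.336, 0.287])]
dist 75.53423230886244 yaw 174.92835823662335
rack right base corners z=3 [[535.221 308.844   3.   ]
 [387.214 322.397   3.   ]] top-left z34 [[526.847 350.37   34.   ]
 [387.895 359.788  34.   ]]
hose (array([[ 618.736,  -77.006,  146.233],
       [ 428.885, -516.105,   90.257]]), [array([1.823, 1.368]), array([1.773, 1.579])])
neck_plumb 0.73 [384.1, 225.2, 36.2, 32.6]
bracket 0.92 [387.2, 226.4, 34.2, 31.1]
```

View pics/c.png

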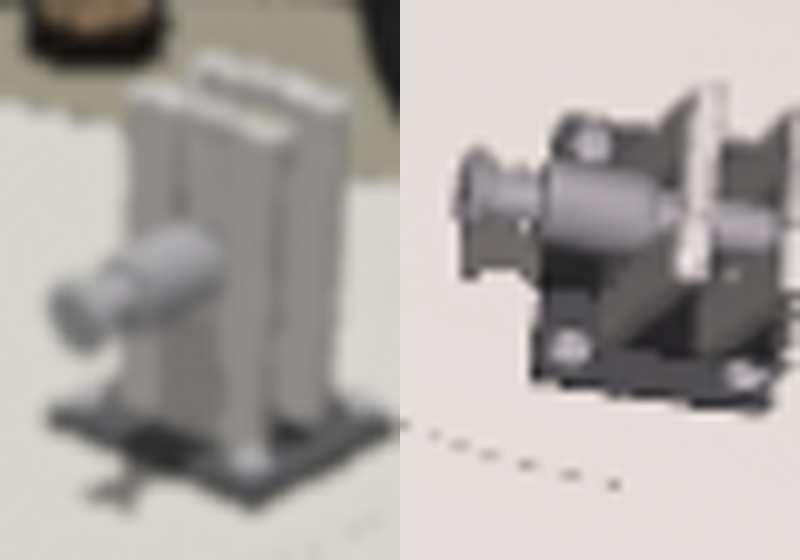

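View pics/d.png

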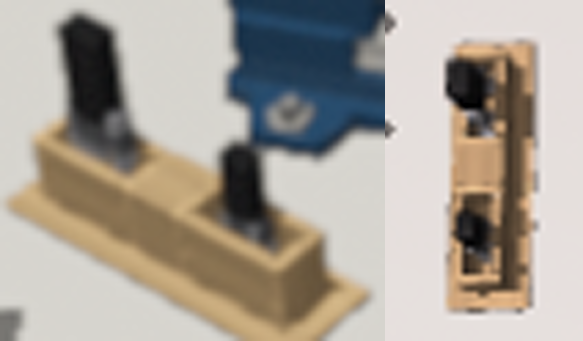

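```bash
python3 - <<'E'
from h import *
s=lambda l:[[322+(a+.5)/10-.5,146+(b+.5)/10-.5] for a,b in l]
t=lambda l:[[362+(a-400+.5)/10-.5,200+(b+.5)/10-.5] for a,b in l]
names="cheekA cheekB discface neckmid sleevefront".split()
X,e=tri(s([(128,95),(280,145),(78,320),(110,300),(128,285)]),t([(698,85),(677,278),(468,185),(522,190),(547,195)]))
for n,x,a,b in zip(names,X,*e):print(n,x,a,b)
A=onz("top",t([(698,85),(677,278)]),113);B=onz("scene",s([(128,95),(280,145)]),113);print("z113",A,B)
for Q in(A,B):
  d=Q[0]-Q[1];u=d[:2]/np.linalg.norm(d[:2]);print("yaw x-axis",np.degrees(np.arctan2(u[1],u[0])),np.linalg.norm(d)); n=np.array([-u[1],u[0]]);print("neck xy",Q.mean(0)[:2]+40*n)
# pin axis: line in each image; neck mid for several z
for z in(54,66,78,90):print(z,onz("top",t([(522,190)]),z)[0],onz("scene",s([(108,302)]),z)[0])
# foot corners at z~6
print("foot",onz("top",t([(535,378),(770,408)]),4),onz("scene",s([(250,495),(50,412),(395,428)]),6))
# hose sweep: top pixels at various z
for z in(150,250,350):print("hose",z,onz("top",[[320,160],[360,173],[400,187],[430,200]],z)[:,:2].tolist())
for z in(150,250,350):print("hoseS",z,onz("scene",[[258,157],[290,145],[330,137]],z)[:,:2].tolist())
E
```

```text
cheekA [ 468.618 -268.396  111.141] 0.03654657367750903 0.038151855823309704
cheekB [ 413.363 -252.903  112.163] 0.19286518006875958 0.19717880661571596
discface [ 455.294 -208.723   64.889] 0.34776466899689296 0.34423578824109313
neckmid [ 452.075 -224.076   65.716] 0.2557065370656212 0.25521553552126525
sleevefront [ 449.3   -230.467   68.584] 0.22275294223061498 0.22321035371464767
z113 [[ 468.333 -267.842  113.   ]
 [ 413.753 -252.507  113.   ]] [[ 466.648 -264.312  113.   ]
 [ 412.062 -251.179  113.   ]]
yaw x-axis -15.692926895339713 56.69389544256361
neck xy [ 451.862 -221.665]
yaw x-axis -13.527542198848268 56.14319181097238
neck xy [ 448.711 -218.855]
54 [ 454.992 -226.559   54.   ] [ 461.621 -245.42    54.   ]
66 [ 452.728 -223.756   66.   ] [ 450.985 -222.135   66.   ]
78 [ 450.464 -220.954   78.   ] [ 440.348 -198.849   78.   ]
90 [ 448.2   -218.152   90.   ] [ 429.712 -175.563   90.   ]
foot [[ 405.924 -232.922    4.   ]
 [ 388.373 -303.347    4.   ]] [[ 408.655 -236.727    6.   ]
 [ 485.192 -257.473    6.   ]
 [ 388.115 -298.944    6.   ]]
hose 150 [[621.4123387634897, 
[... 196 characters left out ...]
[540.397943043212, -164.69612438112475], [491.8736304337789, -261.2706499873429], [449.28201762566255, -332.2843500294445]]
hose 350 [[552.3640548581367, -54.22554732919109], [510.1838237234334, -142.83663672406567], [466.1581074571811, -230.4579225135061], [427.51508172480436, -294.8880780570706]]
hoseS 150 [[607.6544553930504, -69.81193997502248], [575.8100905388686, -190.051879740505], [502.31430729649844, -305.29636626068736]]
hoseS 250 [[469.34991007794054, 126.53028666198111], [444.3486671637892, 32.12903369853905], [386.6465921366273, -58.35025251744446]]
hoseS 350 [[331.0453647628307, 322.8725132989846], [312.8872437887097, 254.3099471375831], [270.9788769767562, 188.59586122579822]]
```

```bash
python3 - <<'E'
from h import *
p=get_obs()["tcp_pos"];move_l([280,-558,330],speed=250)
goto([480,100,330],[180,0,174.9])
goto([502,335.8,190],[180,0,174.9]);grip(50,60)
move_l([502,335.8,110],speed=120);wait(.2);f0=get_obs()["wrist_force"]
move_l([502,335.8,52],speed=80);wait(.1);o=get_obs();print(o["tcp_pos"],o["wrist_force"]-f0)
cv2.imwrite("pics/s1.png",get_image("scene")[:,:,::-1])
grip(5);o=get_obs();print(o["t"],o["tcp_pos"],o["wrist_force"]-f0,o["grip_width"],o["grip_force"])
move_l([502,335.8,175],speed=100);wait(.2);o=get_obs();print(o["t"],o["tcp_pos"],o["wrist_force"],o["grip_width"],o["grip_force"])
im=get_image("scene");s0=cv2.imread("pics/s1.png")
a=cv2.resize(s0[220:330,150:270],(396,363));b=cv2.resize(im[220:330,150:270,::-1],(396,363));cv2.imwrite("pics/e.png",np.hstack([a,b]))
E
```

```text
[502.725 336.183  52.851] [-0.237 -0.685  0.727]
7.8417 [502.25  335.965  52.416] [ 0.108 -0.125  1.847] 13.285283893878761 58.35637629032135
9.425 [501.622 335.592 174.201] [-0.082 -0.494 -0.518] 13.021608255222207 58.31205368041992
```

View pics/e.png

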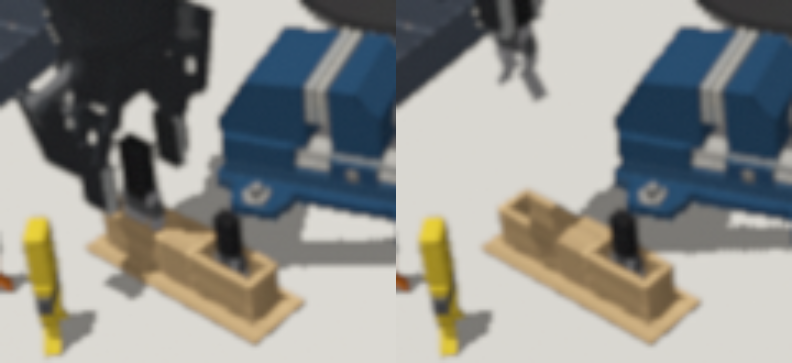

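The left half shows the fingers astride the large clip. In the right half it has been lifted out, its pocket is empty, and the small clip is untouched at crop (625,235). Next I'll carry it to a hover over the neck and compare from there.

```bash
python3 - <<'E'
from h import *
move_l([502,335.8,260],speed=250)
goto([470,50,300],[180,0,168]);goto([452,-222.5,230],[180,0,165.5])
move_l([452,-222.5,135],speed=100);wait(.3);o=get_obs();print(o["t"],o["tcp_pos"],o["ee_rot"],o["wrist_force"],o["grip_width"])
S=get_image("scene")[:,:,::-1];T=get_image("top")[:,:,::-1]
cv2.imwrite("pics/s2.png",S);cv2.imwrite("pics/t2.png",T)
def up(im,x0,y0,w,h,f):return cv2.resize(im[y0:y0+h,x0:x0+w],None,fx=f,fy=f,interpolation=cv2.INTER_CUBIC)
cv2.imwrite("pics/f.png",np.hstack([up(S,316,136,40,56,10),up(T,355,196,40,56,10)]))
tip=[452,-222.5,111.5]
import math
y=math.radians(-14.5);u=np.array([math.cos(y),math.sin(y),0]);c=np.array([452,-222.5,135-23.5])
for k in(-1,1):print(proj("scene",c+u*k*15-[0,0,22.5]),proj("top",c+u*k*15-[0,0,22.5]))
E
```

```text
13.575 [ 452.279 -222.696  135.506] [-179.983    0.051  165.496] [ 0.201  0.391 -1.01 ] 13.333949792785857
[[336.384 169.944]] [[374.469 222.216]]
[[328.466 167.04 ]] [[375.429 212.163]]
```

View pics/f.png

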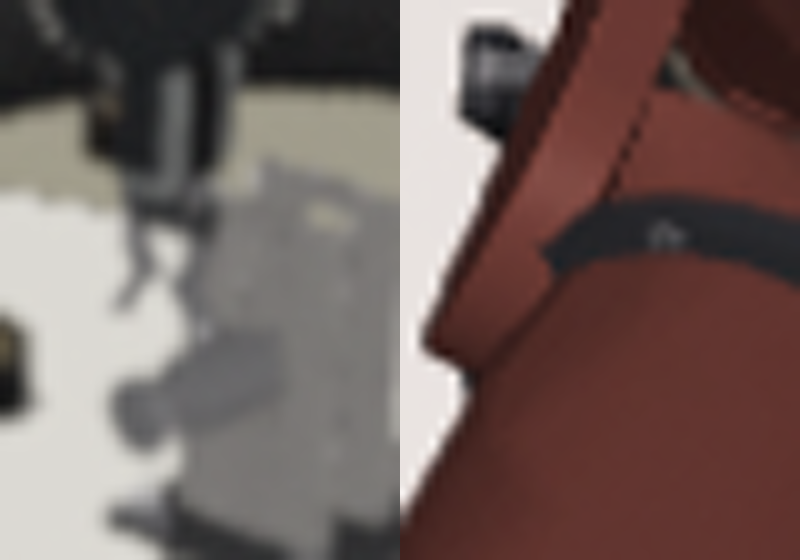

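The scene crop shows the clip's feet at (328.1,166.2) and (335.8,169.4), within 1 px of the prediction, over the pin with its disc at crop (140,410). The arm blocks the top view. I'll lower until first touch, then feel along the pin to centre between sleeve and disc.

```bash
cat > g.py <<'E'
from h import *
import math
a=math.radians(-14.5);U=np.array([math.cos(a),math.sin(a),0]);V=np.array([-math.sin(a),math.cos(a),0])
def F(f0,n=3):
    fs=[]
    for _ in range(n):
        fs.append(get_obs()["wrist_force"]);wait(.02)
    f=np.mean(fs,0)-f0;return np.array([f@U,f@V,f[2]])
E
python3 - <<'E'
from g import *
c=np.array([451.5,-222.8,114.]);move_l(c,speed=60);wait(.3);f0=F(0*U,8);f0=f0[0]*U+f0[1]*V+[0,0,f0[2]]
np.save("f0.npy",f0)
hit=False
while c[2]>96:
    c[2]-=1;move_l(c,speed=20);f=F(f0);print(c[2],f,round(get_obs()["tcp_pos"][2],1))
    if f[2]>2.5 or abs(f[0])>4 or abs(f[1])>4:hit=True;break
print("t",get_obs()["t"],hit)
if hit:
    c[2]+=1;move_l(c,speed=20);print("back",F(f0))
    for s in(1,-1):
        for k in range(1,13):
            move_l(c+s*k*.5*V,speed=15);f=F(f0)
            if abs(f[1])>2:break
        print("side",s,k*.5,f,get_obs()["tcp_pos"]@V-c@V)
        move_l(c,speed=40)
np.save("c.npy",c);print(get_obs()["t"],c)
E
```

```text
113.0 [-0.188 -0.109 -0.02 ] 112.9
112.0 [ 0.115  0.467 -0.092] 111.9
111.0 [ 0.602  0.39  -0.334] 111.0
110.0 [-0.137 -0.276 -0.089] 109.9
109.0 [-0.008  0.496 -0.257] 109.0
108.0 [-0.471  0.2   -0.025] 107.9
107.0 [-0.108  0.062 -0.043] 107.0
106.0 [ 0.316 -0.572 -0.238] 105.9
105.0 [-0.81   0.101  0.108] 104.9
104.0 [ 0.087  0.327 -0.053] 104.0
103.0 [-1.139 -0.253  1.841] 103.0
102.0 [-2.145  0.499  3.272] 102.1
t 18.2083 True
back [-2.051 -0.217  2.635]
side 1 4.0 [-2.977 -2.417  2.305] 3.5642811594151596
side -1 3.5 [-2.128  3.268  3.933] -2.917667729750235
23.5083 [ 451.5 -222.8  103. ]
```

The free play is +3.5/−3 mm, so the clip is centred along the pin. The side force says to shift a little towards −x. I'll do that, then press with the force watched.

```bash
python3 - <<'E'
from g import *
f0=np.load("f0.npy");c=np.load("c.npy")+.3*V;c[2]=102.5
for k in range(8):
    move_l(c,speed=20);f=F(f0);print("u",k,f)
    if f[0]>-.6:break
    c=c-.5*U
mx=0
while c[2]>82:
    c[2]-=.5;move_l(c,speed=20);f=F(f0,2);o=get_obs()
    if abs(f[0])>1.5:c=c+np.sign(f[0])*.2*U
    print(c[2],f,round(o["tcp_pos"][2],1),round(o["grip_width"],1))
    if f[2]>13:break
print(get_obs()["t"],c);np.save("c.npy",c)
E
```

```text
u 0 [-2.891 -0.042  3.28 ]
u 1 [-2.058 -0.115  2.863]
u 2 [-1.525  0.153  2.015]
u 3 [-0.061 -0.473  1.972]
102.0 [-0.274  0.333  3.591] 102.4 13.3
101.5 [-0.006  0.068  5.343] 102.0 13.6
101.0 [-0.458 -0.27   5.343] 101.4 13.2
100.5 [ 0.461 -0.117  5.387] 100.8 13.3
100.0 [0.481 0.13  5.35 ] 100.2 13.2
99.5 [ 0.558 -0.819  4.807] 99.5 13.2
99.0 [ 0.565 -0.51   3.964] 98.9 13.3
98.5 [ 0.892 -0.318  3.451] 98.3 13.4
98.0 [ 0.683 -0.439  2.023] 97.8 13.0
97.5 [ 1.835 -0.67   2.631] 97.3 13.4
97.0 [ 0.938 -0.131  1.933] 96.8 13.3
96.5 [1.25  0.038 1.477] 96.3 12.9
96.0 [ 1.006 -0.407 -0.032] 95.8 13.5
95.5 [ 0.842 -0.164 -0.355] 95.3 13.3
95.0 [ 1.311  0.393 -0.286] 94.8 13.1
94.5 [ 0.505 -0.125 -1.141] 94.3 13.4
94.0 [ 0.617 -0.074 -1.119] 93.8 13.2
93.5 [ 0.738 -0.113 -2.045] 93.3 13.1
93.0 [ 0.994 -0.52  -1.59 ] 92.8 13.5
92.5 [ 0.848 -1.069 -2.084] 92.3 13.3
92.0 [ 0.456 -0.488 -3.188] 91.8 13.4
91.5 [ 0.847 -0.464 -2.811] 91.3 13.7
91.0 [ 0.731 -0.153 -3.786] 90.8 13.5
90.5 [ 0.849 -0.126 -3.674] 90.3 13.1
90.0 [ 1.035 -0.388 -4.765] 89.9 13.5
89.5 [ 0.507 -0.108 -4.638] 89.4 13.3
89.0 [ 0.338  0.316 -4.18 ] 88.9 13.4
88.5 [ 0.406 -0.567 -3.268] 88.4 12.9
88.0 [ 0.921  0.29  -4.502] 88.0 13.4
87.5 [-0.561 -0.063 -1.192] 87.7 13.4
87.0 [-1.62   0.146  3.171] 87.6 12.9
86.5 [-1.589  1.106  6.561] 87.5 13.0
86.0 [-2.958  1.21   8.038] 87.4 13.3
85.5 [-3.771  1.709 10.261] 87.4 13.4
85.0 [-3.79   2.043 12.223] 87.4 13.1
84.5 [-4.265  2.296 14.55 ] 87.4 13.2
34.9083 [ 449.155 -221.884   84.5  ]
```

It went home: first touch at 102.4, a snap, then a hard stop at 87.4, which is 15 mm of travel. Now I'll relax, release and retreat.

```bash
python3 - <<'E'
from g import *
c=np.load("c.npy");c[2]=87.2;move_l(c,speed=30);wait(.1)
grip(30);o=get_obs();print(o["t"],o["grip_width"],o["wrist_force"]-np.load("f0.npy"))
move_l([c[0],c[1],175],speed=100);move_l([c[0]-60,c[1],240],speed=200);wait(.2);print(get_obs()["t"])
S=get_image("scene")[:,:,::-1];T=get_image("top")[:,:,::-1]
up=lambda im,x0,y0,w,h,f:cv2.resize(im[y0:y0+h,x0:x0+w],None,fx=f,fy=f,interpolation=cv2.INTER_CUBIC)
cv2.imwrite("pics/g.png",np.hstack([up(S,310,136,50,56,8),up(T,355,196,50,56,8)]))
E
```

```text
35.5667 29.834021362781876 [-1.097  0.372  1.135]
37.3833
```

View pics/g.png

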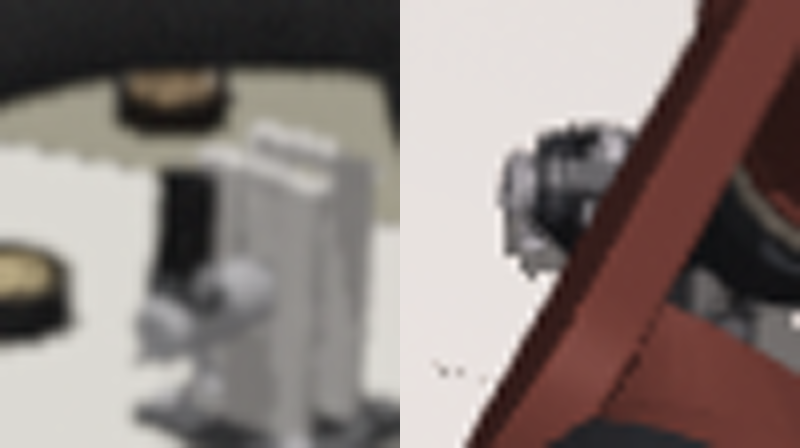

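The clip stands upright on the neck between disc and sleeve, with its grip at crop (187,235). The gripper is clear and the tin is in place. I'm handing it in.

```bash
python3 -c "
from station import *
print(sign_off())"
```

```text
the job is handed in; nothing more can be done
None
```

The larger clip is snapped home and upright on the pin's neck and released, with a peak press of about 15 N; the job was handed in at about 37 s, and no verdict was returned.

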